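Lock up a printing block with the quoin key

ROBOT

A 6-joint arm with a two-finger parallel gripper is mounted at the origin on the work surface. World frame = base frame: x ahead of the robot, y to its left, z up, the work surface at z = 0. Lengths are in m, angles in rad, forces in N, time in s.
With the tool pointing down it reaches from about 0.4 to 0.825 m from the base axis. Payload 7 kg.
Tool frame: the origin (TCP) lies midway between the tips of the shut fingers; the grasp point (between the pads) lies 19 mm behind it; z points along the fingers, y is the line along which they close (so a half turn about z gives the same grasp; the last joint's range is limited). The gripper opens to 85 mm and grips with 20 to 120 N. Pads are 22 mm wide; open, the fingers measure 114 mm over their backs; the gripper's body (76 mm by 85 mm) begins 54 mm behind the grasp point. The pads swing forward as they close: fully open they stand 13 mm farther back than shut.
Start: joints at [1.532, 0.359, 0.012, 0, -1.224, -0.288], TCP at [0.217, 0.639, 0.231] pointing down, gripper open.
Joint ranges: [-3.07, 3.07], [-1.43, 2.12], [-1.02, 1.25], [-3.03, 1.67], [-3.05, -0], [-3.03, 3.03]. Speed limits (rad/s): [2.39, 2.39, 3.01, 3.14, 3.14, 3.14].

INTERFACE

Orientations are given as a unit quaternion [w, x, y, z].
In Python, from cell import r, optics gives the robot as it stands. The module is installed in compiled form; this text tells all that it offers.
- The arm moves only by the tool move_arm, never from a script. Its argument "rows" is a list of rows, each an object of numbers: "dx", "dy", "dz": the shift along the tool's x, y, z in mm; "turn": the turn about the tool's z in rad; "jaw": the closure in counts, from 0 (fully open) to 255 (shut). In form: [{"dx": .., "dy": .., "dz": .., "turn": .., "jaw": ..}, ...]. A call has exactly 10 rows; each row is the pose to reach, as a shift and turn from the pose commanded when the call began, along the tool's axes at that moment; what a row does not reach only later rows make up. A row lasts 1/12 s, in which the tool goes at most 41.7 mm and 7.16 degrees, less where a joint would pass 70% of its speed; a pose out of reach is approached as far as the arm can. A call with a gripper value outside its range is refused whole. The fingers move at their own pace and stop on an object; the grip force is fixed at half the most. Time passes only in rows, so rows that repeat a pose let the fingers close, or fill a call up. It gives the time, the measured TCP pose, the force, the opening and the grip force at its end, in the units of the state.
- r.observe(): the state, without advancing time (a new reading comes with each control period).
- optics.capture(name): name is "scene" or "top" or "wrist"; returns a dict with "img" (420x560x3 uint8, red, green, blue), "mtx" (3x3 intrinsics, pixels), "R" (3x3) and "t" (3): a world point X has camera coordinates R X + t; the wrist camera has in their place "hand_eye" (4x4, takes a point from camera to tool coordinates, whose origin is the TCP and whose axes are the flange's). Camera axes: x right, y down, z forward; pixel columns grow to the right and rows downward; lengths in m; the calibration is good to about 2 mm. A picture is of the moment at which its call begins: read the wrist's pose just before it. There is no depth.
- r.job_done(): hands the job in; it is judged then, once.
The state is a dict: "clock": time; "joint_pos": joint angles; "joint_vel": joint speeds; "joint_torque": joint torques, N m; "ee_pos": TCP position; "orientation": TCP orientation; "force": force on the tool from outside, world axes, zero at the start; "moment": the same for the moment, N m; "grip_width": opening from 0.0 (shut) to 1.0 (fully open); "gripper_force": force on a finger pad.
Only numpy, scipy, OpenCV 4.12 (cv2) and the standard library are available. Lean on these libraries where they do the work, as an engineer would, in place of code of your own. Each camera call takes 0.05 s, during which the arm holds its last target. There are 200 camera calls.

TASK

Take the T-handled key from its wooden rest, set it gently, square and fully home in the socket of the quoin screw in the steel frame, and only then turn it clockwise until the printing block is just nipped snug and no further. Leave the key standing in the screw.

Things in the scene. Friction and masses are not known exactly. Their poses are not given: they have to be found in the camera images.
- screw: Quoin screw: square steel boss 30 x 30 x 28 mm on the small block inside one side of the frame, with a square socket in its top, 13.4 mm wide, 24 mm deep, mouth bevelled 2 mm. Origin at the centre of the mouth (50 mm above the table), z up along its axis, x, y square to the socket's sides. Clockwise from above tightens: sinks 1 mm, drives the jaw 6 mm per rad; drag 0.09 N m; stays where left.
- screw_corner (a point): One top outer corner of the screw's boss, at x = y = +15 mm in the screw's frame, level with the mouth: shows whether the screw has turned.
- key: T key, 113 mm long, 160 g, upright in the rest at the start with its end 15 mm above the table. Origin at the centre of its lower end, z up along the shank, x along the cross handle. Round shank 14 mm thick; from 5 to 40 mm up a 12 mm square bit, flats facing x and y, that enters the socket at any of four quarter turns; the lowest 5 mm is a 9 mm square pilot that enters at any turn.
- key_grip (a point): Centre of the key's wooden cross handle, 99 mm above the key's lower end; axes as the key's. The handle is 80 mm long (x), 26 mm wide (y), 28 mm high: grasp it across the 26 mm.
- key_tip (a point): Centre of the lower end of the key's pilot; axes as the key's. It is 24 mm below the screw's mouth when fully home. Seat it with light pressure: over 30 N on the screw spoils it.
- rest: Wooden rest for the key, 85 x 85 x 45 mm, fixed, with a square hole 15 mm wide and 30 mm deep in its top; it may stand on either side of the frame. Origin at the centre of its underside.
- chase: Flat steel lock-up frame, 260 (x) x 300 (y) x 20 mm high, fixed on the table. Origin on the table at its centre. In its frame the screw's axis is at x = 0, y = -97 mm; the jaw moves towards +y; then come the printing block and the packing: a cork strip backed by fixed wood.
- jaw: Steel bar 100 (x) x 10 (y) x 19 mm that the screw drives towards +y of the frame. Its pressing face is at y = -50 mm in its own axes, which are the frame's, carried along. It has 2 to 7 mm to go before it nips the block against a stiff cork strip; from there its push grows 20 N per mm, the torque 0.7 N m per rad above the drag. Snug is a push of 7 to 20 N; over 35 N harms the block.
- forme: Printing block: wood with a copper plate on top, 100 (x) x 80 (y) x 23 mm, lying loose between the jaw and the packing. Origin at the centre of its underside.
There are look-alikes about, which are no part of the job. Leave any pink or white look-alike of the key alone.

How it is judged:
On the way, in this order (a step that is already met when the one before it is completed fails the run):
1. the key stands square and fully home in the screw's socket, and the screw has not been turned yet (z of key_tip in the frame of screw below -0.019 m and horizontal distance between key_tip and screw below 0.004 m and angle between the z axis of key and the z axis of screw, either way round below 0.09 rad and distance of screw_corner from where it was at the start of the episode below 0.005 m), for 0.2 s.
2. the key, still home in the socket, has brought the jaw to bear on the printing block (z of key_tip in the frame of screw below -0.017 m and contact force between jaw and forme above 5 N), for 0.2 s.
At the end, for the whole second after the job is handed in: The jaw presses the block with more than 4 N (never above 35 N), the block lies flat, the key is left standing in the screw's socket at least 15 mm deep and within 0.15 rad of upright, all at rest (contact force between jaw and forme above 4 N and z of key_tip in the frame of screw below -0.015 m and angle between key's own z axis and vertical below 0.15 rad and angle between forme's own z axis and vertical below 0.05 rad and linear speed of key below 0.03 m/s and linear speed of forme below 0.02 m/s); the robot touches nothing.
It fails at once if the block is over-tightened (jaw presses it with more than 35 N) (contact force between jaw and forme above 35 N).
It fails at once if the screw is turned with the key leaning more than about 10 degrees off its axis (distance of screw_corner from where it was at the start of the episode above 0.006 m and contact force between key and screw above 3 N and angle between the z axis of key and the z axis of screw, either way round above 0.17 rad).
It fails at once if the key is rammed at the screw (over 30 N) before the screw is turned (distance of screw_corner from where it was at the start of the episode below 0.005 m and contact force between key and screw above 30 N).
It also fails if it takes over 67 s, if anything falls off the work surface, if the arm or the gripper's body presses on something with over 40 N, if the wrist force passes 120 N, or if a joint passes its speed limit or range.

## Working session

There is one attempt and no reset: what is moved stays moved. The work goes in short steps, Python scripts to look and compute and a tool call to move; the robot and the scene stay as the last step left them, time stands still between calls to the robot, and variables do not carry over. Pictures are saved under pics/ and viewed, at most 10 in all, crops included, and the job is handed in when it is done.

Besides the shell and the picture viewer there is one more tool, called after ">>>" as name(argument=value, ...), one argument or row to a line, values as JSON. move_arm: Moves the arm, as the interface text tells. Its arguments: {"type":"object","properties":{"rows":{"type":"array"}},"required":["rows"]}

```bash
mkdir -p pics; cat > h.py <<'E'
import numpy as np, cv2, json
from scipy.spatial.transform import Rotation as Ro
from cell import r, optics
def snap(name, fn):
    s=r.observe(); c=optics.capture(name)
    if 'hand_eye' in c:
        T=np.eye(4); q=s['orientation']; T[:3,:3]=Ro.from_quat([q[1],q[2],q[3],q[0]]).as_matrix(); T[:3,3]=s['ee_pos']
        W=np.linalg.inv(T@np.array(c['hand_eye'])); c['R']=W[:3,:3]; c['t']=W[:3,3]
    cv2.imwrite('pics/'+fn+'.png', c['img'][:,:,::-1]); np.savez('pics/'+fn+'.npz',K=c['mtx'],R=c['R'],t=c['t']); return c
def load(fn):
    d=np.load('pics/'+fn+'.npz'); return d['K'],d['R'],d['t']
def proj(fn,X):
    K,R,t=load(fn); p=K@(R@np.array(X,float)+t); return p[:2]/p[2]
def ray(fn,uv):
    K,R,t=load(fn); d=R.T@np.linalg.inv(K)@np.array([uv[0],uv[1],1.]); return -R.T@t, d/np.linalg.norm(d)
def onz(fn,uv,z):
    o,d=ray(fn,uv); return o+d*(z-o[2])/d[2]
def tri(obs):
    A=np.zeros((3,3));b=np.zeros(3)
    for fn,uv in obs:
        o,d=ray(fn,uv);P=np.eye(3)-np.outer(d,d);A+=P;b+=P@o
    X=np.linalg.solve(A,b); return X,[np.round(proj(fn,X)-uv,1) for fn,uv in obs]
E
python3 - <<'E'
from h import *
np.set_printoptions(precision=4,suppress=True)
a=snap('scene','s0')
b=snap('top','t0'); c=snap('wrist','w0')
for f in('s0','t0','w0'):
    K,R,t=load(f);print(f,K[0,0],-R.T@t,R[2])
print(r.observe())
im=np.hstack([a['img'],b['img']])[:,:,::-1]
im=np.vstack([np.hstack([a['img'],b['img']]),np.hstack([c['img'],c['img']*0])])[:,:,::-1]
E
```

```text
s0 493.70549636060764 [0.8931 0.8239 0.9774] [-0.3418 -0.6192 -0.7069]
t0 541.6802155031611 [0.309  0.0509 1.5657] [ 0.0926 -0.0055 -0.9957]
w0 343.60510146425827 [0.2887 0.6149 0.3724] [-0.2805  0.093  -0.9553]
{'clock': 0.15, 'joint_pos': array([ 1.5321,  0.3592,  0.0113, -0.0002, -1.2241, -0.2881]), 'joint_vel': array([ 0.001 , -0.0027,  0.0019, -0.0002, -0.0001, -0.0017]), 'joint_torque': array([ -0.0018, -58.3876,  29.3652,   6.9406,  -0.0042,  -0.    ]), 'ee_pos': array([0.2166, 0.6389, 0.2306]), 'orientation': array([ 0.0006,  0.9867, -0.1627, -0.    ]), 'force': array([ 0.3172, -0.4189,  0.1446]), 'moment': array([ 0.0055, -0.0274,  0.036 ]), 'gripper_force': 0.0, 'grip_width': 0.9987669833969048}
```

View pics/t0.png

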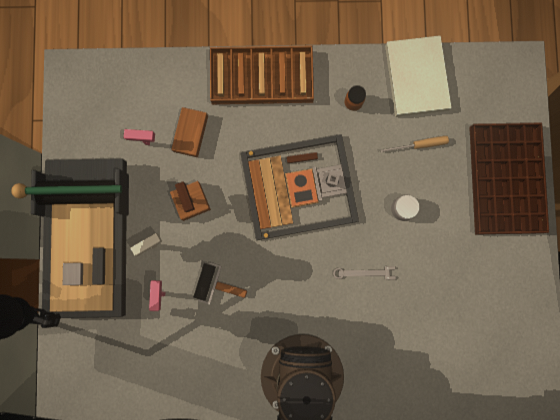

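View pics/s0.png

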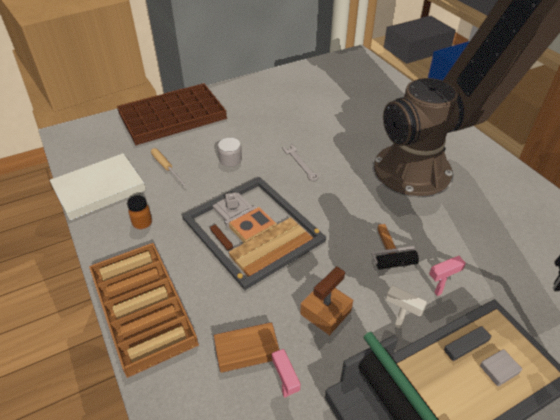

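Candidates for the key: the dark brown T in the wooden block at top (188,198) / scene (330,290), pink ones at top (138,134) and (155,295), and a white one at top (145,242). The brown one stands upright in the wooden rest with a wooden handle, so it fits. The screw is the grey boss at top (332,180) / scene (233,203). I'll confirm both in one enlarged crop.

```bash
python3 - <<'E'
from h import *
s=cv2.imread('pics/s0.png');t=cv2.imread('pics/t0.png')
def c(i,x,y,w,h,k):return cv2.resize(i[y:y+h,x:x+w],None,fx=k,fy=k,interpolation=cv2.INTER_CUBIC)
a=np.hstack([c(s,290,255,80,60,5),c(t,155,170,80,60,5)])
b=np.hstack([c(s,195,175,80,60,5),c(t,295,150,80,60,5)])
cv2.imwrite('pics/c1.png',np.vstack([a,b]))
E
```

```text
(no output)
```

View pics/c1.png

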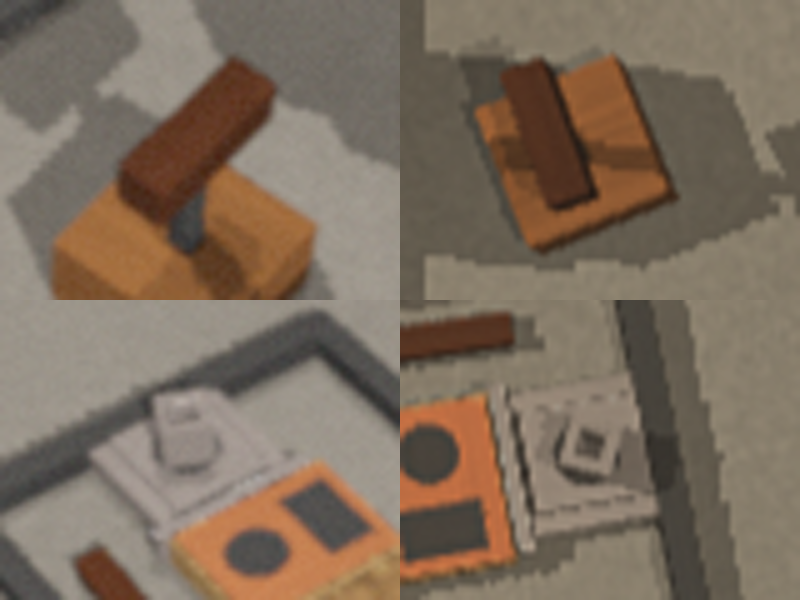

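The crop confirms the brown wooden T key with a steel shank in its rest. Handle top centre is near top (184.5,196.5) / scene (329.8,280.2), and the screw mouth near top (333,179.4) / scene (231,197).

```bash
python3 - <<'E'
from h import *
np.set_printoptions(precision=4,suppress=True)
print(tri([('t0',(184.5,196.5)),('s0',(329.8,280.2))]))
print(tri([('t0',(333,179.4)),('s0',(231,197))]))
cs=[onz('t0',u,.113)[:2] for u in [(175,184),(184,181.6),(193.4,209),(185.4,211.4)]];print(np.array(cs))
d=(cs[0]+cs[1]-cs[2]-cs[3])/2;print('len',np.hypot(*d),'ang',np.arctan2(d[1],d[0]))
p=[onz('t0',u,.02)[:2] for u in [(243,153),(341,137),(357,221),(260,238)]]
print('chase',np.array(p),[np.hypot(*(p[i]-p[i-1])) for i in range(4)])
d=p[0]-p[1]+p[3]-p[2];print('chase +y ang',np.arctan2(d[1],d[0]))
s=r.observe();q=s['orientation'];print(Ro.from_quat([q[1],q[2],q[3],q[0]]).as_matrix())
E
```

```text
(array([0.5002, 0.3104, 0.1228]), [array([-0.1,  0.1]), array([-0.2, -0. ])])
(array([ 0.5526, -0.0978,  0.0477]), [array([ 0.3, -0.5]), array([0.6, 0.1])])
[[0.5365 0.3374]
 [0.5426 0.3131]
 [0.4675 0.288 ]
 [0.4614 0.3096]]
len 0.07963184501983431 ang 0.3390429826732364
chase [[ 0.6379  0.1589]
 [ 0.6796 -0.1264]
 [ 0.4338 -0.1649]
 [ 0.3906  0.1136]] [np.float64(0.2513759122925197), np.float64(0.28833021961538574), np.float64(0.2487827455076382), np.float64(0.281875533032184)]
chase +y ang 1.7201681219568992
[[ 0.9471 -0.3211 -0.0003]
 [-0.3211 -0.9471 -0.0012]
 [ 0.0001  0.0013 -1.    ]]
```

Key at about (0.501, 0.312), measured top 0.123 m against 0.128 expected, and within reach. Moving above it; I'll refine with the wrist camera there.

>>> move_arm(
  rows=[
    {"dx": 20, "dy": 12, "dz": 0, "turn": -0.06, "jaw": 0},
    {"dx": 55, "dy": 32, "dz": 0, "turn": -0.15, "jaw": 0},
    {"dx": 90, "dy": 52, "dz": 0, "turn": -0.25, "jaw": 0},
    {"dx": 125, "dy": 73, "dz": 0, "turn": -0.35, "jaw": 0},
    {"dx": 160, "dy": 93, "dz": 0, "turn": -0.45, "jaw": 0},
    {"dx": 195, "dy": 113, "dz": 0, "turn": -0.55, "jaw": 0},
    {"dx": 230, "dy": 134, "dz": 0, "turn": -0.63, "jaw": 0},
    {"dx": 260, "dy": 151, "dz": 0, "turn": -0.666, "jaw": 0},
    {"dx": 280, "dy": 163, "dz": 0, "turn": -0.666, "jaw": 0},
    {"dx": 290, "dy": 169, "dz": 0, "turn": -0.666, "jaw": 0},
  ],
)

```text
clock: 0.98
ee_pos: [0.4385, 0.3836, 0.2313]
orientation: [0.0, 0.986, 0.168, -0.0]
force: [-0.7, 1.0, -0.7]
grip_width: 0.998
gripper_force: 0.0
```

```bash
python3 - <<'E'
from h import *
np.set_printoptions(precision=4,suppress=True)
snap('wrist','w1'); s=r.observe();print(s['ee_pos'],s['joint_pos'],s['clock']);print(Ro.from_quat(np.roll(s['orientation'],-1)).as_matrix())
K,R,t=load('w1');print(-R.T@t)
for p in [(.501,.312,.128),(.5526,-.0978,.05)]:print(proj('w1',p))
E
```

```text
[0.4388 0.3833 0.2312] [ 1.0535  0.2082 -0.1973  0.0002 -1.1659  0.8537] 1.0333
[[ 0.9439  0.3302 -0.0002]
 [ 0.3302 -0.9439 -0.0006]
 [-0.0004  0.0005 -1.    ]]
[0.5104 0.4086 0.3732]
[403.9486 158.5787]
[768.5866 231.208 ]
```

View pics/w1.png

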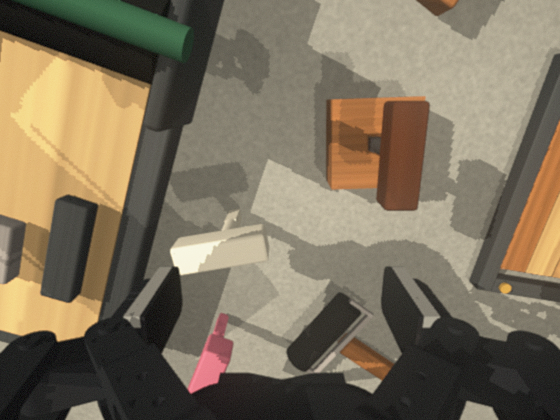

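The brown handle in the rest is centred at about (404,155). Its corners are (389,101), (429,101), (419,210), (378,209), which agrees with the prediction (404,158).

```bash
python3 - <<'E'
from h import *
np.set_printoptions(precision=4,suppress=True)
print(tri([('t0',(184.5,196.5)),('s0',(329.8,280.2)),('w1',(403.8,155.2))]))
cs=np.array([onz('w1',u,.128)[:2] for u in [(389,101),(429,101),(419,210),(378,209)]]);print(cs,cs.mean(0))
d=(cs[0]+cs[1]-cs[2]-cs[3])/2;print('len',np.hypot(*d),'ang',np.arctan2(d[1],d[0]))
s=r.observe();M=Ro.from_quat(np.roll(s['orientation'],-1)).as_matrix()
print('yaw',np.arctan2(M[1,0],M[0,0]))
for g in [cs.mean(0),(.501,.312)]:print(M.T@(np.array([*g,.23])-s['ee_pos'])*1000)
E
```

```text
(array([0.5012, 0.3107, 0.1229]), [array([-0.2, -0.2]), array([-0.5,  0.2]), array([-0.5,  2.5])])
[[0.5335 0.3386]
 [0.5425 0.3128]
 [0.4695 0.2847]
 [0.4601 0.314 ]] [0.5014 0.3125]
len 0.07784389784192908 ang 0.345593671914736
yaw 0.3364662980213114
[35.7096 87.4669  1.2789]
[35.1434 87.8414  1.2793]
```

>>> move_arm(
  rows=[
    {"dx": 10, "dy": 25, "dz": 0, "turn": 0, "jaw": 0},
    {"dx": 22, "dy": 55, "dz": 0, "turn": 0, "jaw": 0},
    {"dx": 32, "dy": 78, "dz": 0, "turn": 0, "jaw": 0},
    {"dx": 35.5, "dy": 87.5, "dz": 10, "turn": 0, "jaw": 0},
    {"dx": 35.5, "dy": 87.5, "dz": 25, "turn": 0, "jaw": 0},
    {"dx": 35.5, "dy": 87.5, "dz": 40, "turn": 0, "jaw": 0},
    {"dx": 35.5, "dy": 87.5, "dz": 50, "turn": 0, "jaw": 0},
    {"dx": 35.5, "dy": 87.5, "dz": 50, "turn": 0, "jaw": 0},
    {"dx": 35.5, "dy": 87.5, "dz": 50, "turn": 0, "jaw": 0},
    {"dx": 35.5, "dy": 87.5, "dz": 50, "turn": 0, "jaw": 0},
  ],
)

```text
clock: 1.87
ee_pos: [0.4998, 0.3161, 0.1819]
orientation: [-0.0, 0.986, 0.169, 0.0]
force: [-0.8, -0.2, -0.2]
grip_width: 0.997
gripper_force: 0.0
```

```bash
python3 - <<'E'
from h import *
np.set_printoptions(precision=4,suppress=True)
snap('wrist','w2'); s=r.observe();print(s['ee_pos'],s['joint_pos'],s['clock'])
M=Ro.from_quat(np.roll(s['orientation'],-1)).as_matrix()
print('yaw',np.arctan2(M[1,0],M[0,0]))
print(M.T@(np.array([.5014,.3122,.095])-s['ee_pos'])*1000, proj('w2',(.5014,.3122,.128)))
E
```

```text
[0.4999 0.3162 0.1822] [ 0.8944  0.2583 -0.2486  0.0003 -1.0627  1.0162] 1.9167
yaw 0.33994432541182606
[ 0.0063  4.2783 87.1571] [287.9039 229.406 ]
```

View pics/w2.png

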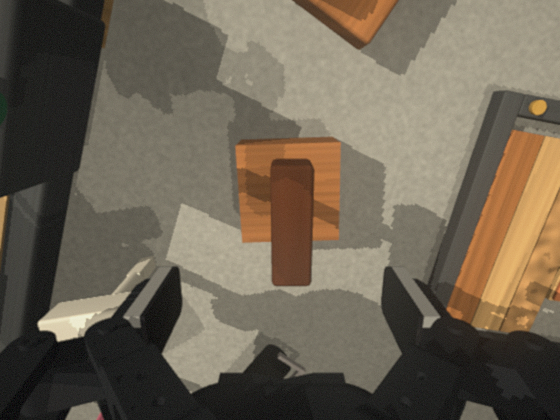

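The handle is centred at (292,223), parallel to the finger gap (gap mid-column ~284).

```bash
python3 - <<'E'
from h import *
np.set_printoptions(precision=4,suppress=True)
s=r.observe()
M=Ro.from_quat(np.roll(s['orientation'],-1)).as_matrix()
cs=np.array([onz('w2',u,.128) for u in [(273,160),(313,160),(311,284),(272,284)]]);c=cs.mean(0);print(c)
d=(cs[0]+cs[1]-cs[2]-cs[3])/2;print('len',np.hypot(d[0],d[1]),'ang',np.arctan2(d[1],d[0]),'wid',np.linalg.norm(cs[0]-cs[1]))
print(tri([('w1',(403.8,155.2)),('w2',(292,222.5)),('t0',(184.5,196.5))]))
print(M.T@(np.array([c[0],c[1],.095])-s['ee_pos'])*1000)
E
```

```text
[0.5047 0.3106 0.128 ]
len 0.08006118327750368 ang 0.3375838292102521 wid 0.022936782036999614
(array([0.5024, 0.3101, 0.1183]), [array([-1.1,  0.3]), array([-0.7,  1. ]), array([ 0.3, -0.5])])
[ 2.5384  6.8809 87.1591]
```

>>> move_arm(
  rows=[
    {"dx": 2, "dy": 6, "dz": 10, "turn": 0, "jaw": 0},
    {"dx": 2, "dy": 6, "dz": 25, "turn": 0, "jaw": 0},
    {"dx": 2, "dy": 6, "dz": 45, "turn": 0, "jaw": 0},
    {"dx": 2, "dy": 6, "dz": 62, "turn": 0, "jaw": 0},
    {"dx": 2, "dy": 6, "dz": 75, "turn": 0, "jaw": 0},
    {"dx": 2, "dy": 6, "dz": 83, "turn": 0, "jaw": 0},
    {"dx": 2, "dy": 6, "dz": 86, "turn": 0, "jaw": 0},
    {"dx": 2, "dy": 6, "dz": 86, "turn": 0, "jaw": 0},
    {"dx": 2, "dy": 6, "dz": 86, "turn": 0, "jaw": 60},
    {"dx": 2, "dy": 6, "dz": 86, "turn": 0, "jaw": 120},
  ],
)

```text
clock: 2.75
ee_pos: [0.5041, 0.3109, 0.0963]
orientation: [-0.0, 0.986, 0.169, 0.001]
force: [-0.1, 0.7, 0.5]
grip_width: 0.748
gripper_force: 0.0
```

>>> move_arm(
  rows=[
    {"dx": 0, "dy": 0, "dz": 0, "turn": 0, "jaw": 150},
    {"dx": 0, "dy": 0, "dz": 0, "turn": 0, "jaw": 165},
    {"dx": 0, "dy": 0, "dz": 0, "turn": 0, "jaw": 180},
    {"dx": 0, "dy": 0, "dz": 0, "turn": 0, "jaw": 200},
    {"dx": 0, "dy": 0, "dz": 0, "turn": 0, "jaw": 255},
    {"dx": 0, "dy": 0, "dz": 0, "turn": 0, "jaw": 255},
    {"dx": 0, "dy": 0, "dz": 0, "turn": 0, "jaw": 255},
    {"dx": 0, "dy": 0, "dz": 0, "turn": 0, "jaw": 255},
    {"dx": 0, "dy": 0, "dz": 0, "turn": 0, "jaw": 255},
    {"dx": 0, "dy": 0, "dz": 0, "turn": 0, "jaw": 255},
  ],
)

```text
clock: 3.58
ee_pos: [0.5039, 0.3107, 0.0959]
orientation: [-0.0, 0.986, 0.169, 0.0]
force: [-1.4, -0.3, 6.1]
grip_width: 0.295
gripper_force: 58.9
```

Grip width is about 25 mm, so the handle is held. Lifting.

>>> move_arm(
  rows=[
    {"dx": 0, "dy": 0, "dz": -3, "turn": 0, "jaw": 255},
    {"dx": 0, "dy": 0, "dz": -8, "turn": 0, "jaw": 255},
    {"dx": 0, "dy": 0, "dz": -15, "turn": 0, "jaw": 255},
    {"dx": 0, "dy": 0, "dz": -25, "turn": 0, "jaw": 255},
    {"dx": 0, "dy": 0, "dz": -35, "turn": 0, "jaw": 255},
    {"dx": 0, "dy": 0, "dz": -47, "turn": 0, "jaw": 255},
    {"dx": 0, "dy": 0, "dz": -60, "turn": 0, "jaw": 255},
    {"dx": 0, "dy": 0, "dz": -72, "turn": 0, "jaw": 255},
    {"dx": 0, "dy": 0, "dz": -80, "turn": 0, "jaw": 255},
    {"dx": 0, "dy": 0, "dz": -82, "turn": 0, "jaw": 255},
  ],
)

```text
clock: 4.42
ee_pos: [0.5043, 0.311, 0.1797]
orientation: [-0.001, 0.986, 0.169, 0.001]
force: [-0.8, -0.1, -1.3]
grip_width: 0.298
gripper_force: 58.9
```

```bash
python3 - <<'E'
from h import *
np.set_printoptions(precision=4,suppress=True)
s=r.observe();print(s['ee_pos'],s['joint_pos'],s['clock'],s['force'],s['moment'])
M=Ro.from_quat(np.roll(s['orientation'],-1)).as_matrix()
print('yaw',np.arctan2(M[1,0],M[0,0]))
print(M.T@(np.array([.5526,-.0978,.175])-s['ee_pos'])*1000)
E
```

```text
[0.5043 0.311  0.1797] [ 0.8826  0.2608 -0.2512  0.0005 -1.0555  1.0274] 4.4167 [-0.769  -0.0896 -1.338 ] [ 0.0653  0.0008 -0.0137]
yaw 0.3394066093694249
[-90.5752 401.6054   3.9038]
```

>>> move_arm(
  rows=[
    {"dx": -5, "dy": 15, "dz": 0, "turn": 0.05, "jaw": 255},
    {"dx": -16, "dy": 45, "dz": 0, "turn": 0.12, "jaw": 255},
    {"dx": -28, "dy": 78, "dz": 0, "turn": 0.2, "jaw": 255},
    {"dx": -40, "dy": 113, "dz": 0, "turn": 0.28, "jaw": 255},
    {"dx": -52, "dy": 148, "dz": 0, "turn": 0.36, "jaw": 255},
    {"dx": -65, "dy": 183, "dz": 0, "turn": 0.44, "jaw": 255},
    {"dx": -77, "dy": 218, "dz": 0, "turn": 0.5, "jaw": 255},
    {"dx": -88, "dy": 250, "dz": 0, "turn": 0.55, "jaw": 255},
    {"dx": -99, "dy": 280, "dz": 0, "turn": 0.58, "jaw": 255},
    {"dx": -108, "dy": 306, "dz": 0, "turn": 0.594, "jaw": 255},
  ],
)

```text
clock: 5.25
ee_pos: [0.5028, -0.0161, 0.1773]
orientation: [-0.0, 0.992, -0.128, -0.0]
force: [0.2, -0.0, -0.6]
grip_width: 0.298
gripper_force: 59.1
```

```bash
python3 - <<'E'
from h import *
np.set_printoptions(precision=4,suppress=True)
snap('wrist','w3');s=r.observe();print(s['ee_pos'],s['joint_pos'],s['clock'],s['force'],s['moment'])
M=Ro.from_quat(np.roll(s['orientation'],-1)).as_matrix()
print('yaw',np.arctan2(M[1,0],M[0,0]))
print(M.T@(np.array([.5526,-.0978,.175])-s['ee_pos'])*1000, proj('w3',(.5526,-.0978,.05)))
E
```

```text
[ 0.5023 -0.019   0.1771] [ 0.354   0.12   -0.4387  0.0004 -1.0137  0.9582] 5.3 [ 0.5402 -4.263   0.023 ] [-0.7276  0.1151 -0.02  ]
yaw -0.25833678108102065
[68.7911 63.3253  2.1004] [369.2197 108.9936]
```

View pics/w3.png

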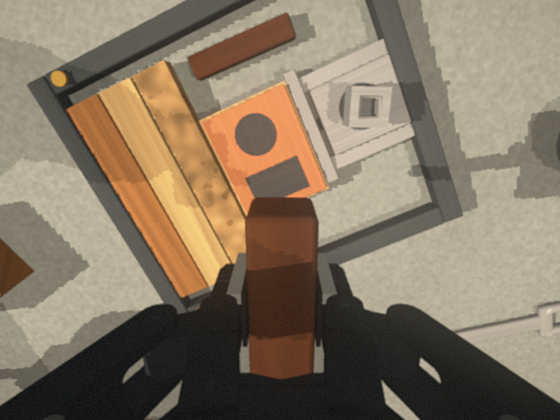

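The screw boss is at (368,106), nearly square to the image, with the key's handle below at (282,285). I'll move so the screw sits about 55 mm ahead of the key, then measure key tip and screw.

>>> move_arm(
  rows=[
    {"dx": 2, "dy": 12, "dz": 0, "turn": 0, "jaw": 255},
    {"dx": 5, "dy": 25, "dz": 2, "turn": 0, "jaw": 255},
    {"dx": 8, "dy": 38, "dz": 6, "turn": 0, "jaw": 255},
    {"dx": 10, "dy": 48, "dz": 10, "turn": 0, "jaw": 255},
    {"dx": 11, "dy": 55, "dz": 14, "turn": 0, "jaw": 255},
    {"dx": 12, "dy": 57, "dz": 17, "turn": 0, "jaw": 255},
    {"dx": 12, "dy": 58, "dz": 20, "turn": 0, "jaw": 255},
    {"dx": 12, "dy": 58, "dz": 20, "turn": 0, "jaw": 255},
    {"dx": 12, "dy": 58, "dz": 20, "turn": 0, "jaw": 255},
    {"dx": 12, "dy": 58, "dz": 20, "turn": 0, "jaw": 255},
  ],
)

```text
clock: 6.13
ee_pos: [0.5008, -0.0728, 0.1574]
orientation: [-0.0, 0.992, -0.127, 0.0]
force: [0.4, -1.2, -1.6]
grip_width: 0.294
gripper_force: 59.3
```

```bash
python3 - <<'E'
from h import *
np.set_printoptions(precision=4,suppress=True)
a=snap('wrist','w4');b=snap('scene','s4');t=snap('top','t4');s=r.observe();print(s['ee_pos'],s['clock'],s['force'],s['moment'])
M=Ro.from_quat(np.roll(s['orientation'],-1)).as_matrix()
print('yaw',np.arctan2(M[1,0],M[0,0]),M[:,2])
X=(.5526,-.0978,.05)
print(M.T@(np.array(X)-s['ee_pos'])*1000)
tip=s['ee_pos']+M@[0,0,.080]; print('tip pred',tip)
def crop(fn,uv,w,h,k):
    i=cv2.imread('pics/'+fn+'.png');x=int(max(0,min(560-w,uv[0]-w/2)));y=int(max(0,min(420-h,uv[1]-h/2)));print(fn,'off',x,y,'k',k)
    return cv2.resize(i[y:y+h,x:x+w],None,fx=k,fy=k,interpolation=cv2.INTER_CUBIC)
uw=proj('w4',X);us=proj('s4',tip);print(uw,us,proj('s4',X))
cv2.imwrite('pics/c4.png',np.hstack([crop('w4',uw,80,100,5),crop('s4',(us+proj('s4',X))/2,80,100,5)]))
E
```

```text
[ 0.5007 -0.0729  0.1575] 6.2833 [-0.5171  0.1262 -1.9874] [-0.0466  0.008  -0.0064]
yaw -0.25423451583776924 [ 0.0004  0.0001 -1.    ]
[ 56.4234  11.0649 107.5239]
tip pred [ 0.5008 -0.0729  0.0775]
[297.0598 128.1378] [252.3498 188.4744] [231.5742 196.4886]
w4 off 257 78 k 5
s4 off 201 142 k 5
```

View pics/c4.png

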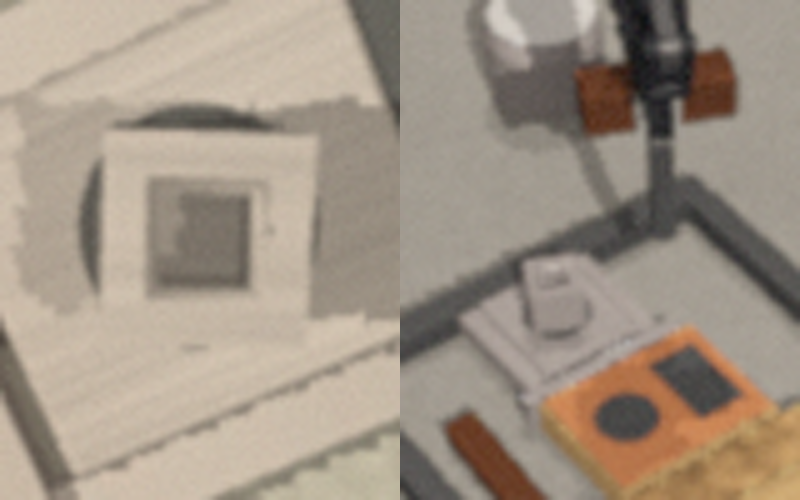

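The boss is square at c4 (210,220) and its socket mouth spans (148..268, 178..298), centre w4 (298.6,125.6). The key hangs upright, with its tip at scene (253,188.5) as predicted. Now I'll work out the offset, using the same camera for the handle end.

```bash
python3 - <<'E'
from h import *
np.set_printoptions(precision=4,suppress=True)
s=r.observe();M=Ro.from_quat(np.roll(s['orientation'],-1)).as_matrix()
f=lambda a,b:(257+a/5,78+b/5)
tool=lambda X:M.T@(X-s['ee_pos'])*1000
cs=np.array([tool(onz('w4',f(*p),.05)) for p in [(148,178),(268,179),(266,297),(148,298)]]);print(cs,cs.mean(0))
bs=np.array([tool(onz('w4',f(*p),.05)) for p in [(105,130),(320,137),(310,312),(102,308)]]);print(bs,bs.mean(0))
for e in (bs[1]-bs[0],cs[1]-cs[0],cs[2]-cs[3],cs[0]-cs[3],cs[1]-cs[2]):print(np.arctan2(e[1],e[0]))
# handle end in w3 / w4
i=cv2.cvtColor(cv2.imread('pics/w4.png'),cv2.COLOR_BGR2HSV).astype(int)
print('col profile',[(y,*cv2.imread('pics/w4.png')[y,282]) for y in range(190,226,2)])
im=cv2.imread('pics/w4.png').astype(int)
for y in (222,228):print('row',y,[(x,im[y,x,2]) for x in list(range(238,252))+list(range(310,326))])
for z in(-.032,-.004):
  for x,y in((.04,-.013),(.04,.013)):print(z,proj('w4',s['ee_pos']+M@[x,y,z]))
print(tri([('w3',(368,105.5)),('w4',(298.6,125.6))]),tri([('w3',(368,105.5)),('w4',(298.6,125.6)),('t0',(333,179.4)),('s0',(231,197))]))
E
```

```text
[[ 66.4084   3.5931 107.5289]
 [ 66.2656  20.4387 107.5259]
 [ 49.9312  20.5581 107.5199]
 [ 49.7978   3.6629 107.5227]] [ 58.1007  12.0632 107.5243]
[[ 72.8709  -2.421  107.5323]
 [ 71.9231  27.5474 107.5267]
 [ 47.8048  26.9267 107.518 ]
 [ 48.3861  -2.9295 107.5234]] [ 60.2462  12.2809 107.5251]
1.6024151171101693
1.5792722902307659
1.5629044547655766
-0.004202851861813508
-0.007310415305293556
col profile [(190, np.uint8(110), np.uint8(128), np.uint8(134)), (192, np.uint8(113), np.uint8(129), np.uint8(135)), (194, np.uint8(111), np.uint8(126), np.uint8(135)), (196, np.uint8(116), np.uint8(131), np.uint8(139)), (198, np.uint8(46), np.uint8(61), np.uint8(77)), (200, np.uint8(43), np.uint8(57), np.uint8(77)), (202, np.uint8(43), np.uint8(55), np.uint8(77)), (204, np.uint8(44), np.uint8(57), np.uint8(74)), (206, np.uint8(41), np.uint8(54), np.uint8(74)), (208, np.uint8(40), np.uint8(55), np.uint8(74)), (210, np.uint8(40), np.uint8(50), np.uint8(74)), (212, np.uint8(43), np.uint8(55), np.uint8(74)), (214, np.uint8(37), np.uint8(49), np.uint8(68)), (216, np.uint8(45), np.uint8(57), np.
[... 1148 characters left out ...]
, (250, np.int64(118)), (251, np.int64(120)), (310, np.int64(118)), (311, np.int64(115)), (312, np.int64(110)), (313, np.int64(103)), (314, np.int64(101)), (315, np.int64(92)), (316, np.int64(85)), (317, np.int64(90)), (318, np.int64(131)), (319, np.int64(181)), (320, np.int64(190)), (321, np.int64(187)), (322, np.int64(191)), (323, np.int64(192)), (324, np.int64(192)), (325, np.int64(192))]
-0.032 [243.4805 211.3311]
-0.032 [320.7347 211.2816]
-0.004 [250.5186 190.2782]
-0.004 [313.261  190.2406]
(array([ 0.5539, -0.0995,  0.0407]), [array([0.2, 0.8]), array([-0.2, -0.9])]) (array([ 0.5535, -0.0985,  0.0468]), [array([0.8, 1.9]), array([-1.2,  0.7]), array([ 0.5, -0.8]), array([0.3, 0.3])])
```

>>> move_arm(
  rows=[
    {"dx": 8, "dy": 2, "dz": 0, "turn": 0, "jaw": 255},
    {"dx": 20, "dy": 4, "dz": 0, "turn": 0, "jaw": 255},
    {"dx": 34, "dy": 7, "dz": 0, "turn": 0, "jaw": 255},
    {"dx": 46, "dy": 9, "dz": 0, "turn": 0, "jaw": 255},
    {"dx": 55, "dy": 11, "dz": 3, "turn": 0, "jaw": 255},
    {"dx": 60, "dy": 12, "dz": 8, "turn": 0, "jaw": 255},
    {"dx": 60, "dy": 12, "dz": 13, "turn": 0, "jaw": 255},
    {"dx": 60, "dy": 12, "dz": 17, "turn": 0, "jaw": 255},
    {"dx": 60, "dy": 12, "dz": 18, "turn": 0, "jaw": 255},
    {"dx": 60, "dy": 12, "dz": 18, "turn": 0, "jaw": 255},
  ],
)

```text
clock: 7.12
ee_pos: [0.5548, -0.0999, 0.1387]
orientation: [0.0, 0.992, -0.127, -0.001]
force: [0.5, 0.6, -1.4]
grip_width: 0.295
gripper_force: 59.3
```

```bash
python3 - <<'E'
from h import *
np.set_printoptions(precision=4,suppress=True)
a=snap('wrist','w5');b=snap('scene','s5');s=r.observe();print(s['ee_pos'],s['clock'],s['force'],s['moment'])
M=Ro.from_quat(np.roll(s['orientation'],-1)).as_matrix()
print('yaw',np.arctan2(M[1,0],M[0,0]),M[:,2])
for k in (.004+.0,.040,.081):print(proj('s5',s['ee_pos']+M@[-.002,0,k]))
print('per mm x,y',proj('s5',s['ee_pos']+M@[.008,0,.081])-proj('s5',s['ee_pos']+M@[-.002,0,.081]),proj('s5',s['ee_pos']+M@[-.002,.01,.081])-proj('s5',s['ee_pos']+M@[-.002,0,.081]))
i=cv2.imread('pics/s5.png')[135:235,200:280]
j=cv2.imread('pics/w5.png')[150:250,240:320]
cv2.imwrite('pics/c5.png',cv2.resize(np.hstack([i]),None,fx=6,fy=6,interpolation=cv2.INTER_CUBIC))
E
```

```text
[ 0.5553 -0.0998  0.1395] 7.2167 [-0.1502 -0.0008 -1.2421] [-0.0073 -0.01   -0.0078]
yaw -0.2544136264779148 [ 0.0001 -0.     -1.    ]
[228.7705 172.4066]
[229.7658 182.7151]
[230.8532 193.9775]
per mm x,y [-3.6604  0.5865] [-0.6008 -2.4521]
```

View pics/c5.png

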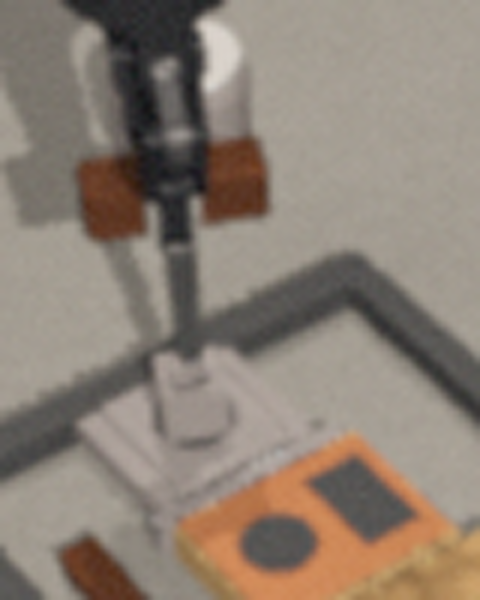

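The tip at scene (231.3,194.6) stands directly over the mouth, whose projection under it is (231.6,196.9). Lowering the pilot into the mouth slowly.

>>> move_arm(
  rows=[
    {"dx": 0, "dy": 0, "dz": 2, "turn": 0, "jaw": 255},
    {"dx": 0, "dy": 0, "dz": 4, "turn": 0, "jaw": 255},
    {"dx": 0, "dy": 0, "dz": 6, "turn": 0, "jaw": 255},
    {"dx": 0, "dy": 0, "dz": 7, "turn": 0, "jaw": 255},
    {"dx": 0, "dy": 0, "dz": 8, "turn": 0, "jaw": 255},
    {"dx": 0, "dy": 0, "dz": 9, "turn": 0, "jaw": 255},
    {"dx": 0, "dy": 0, "dz": 10, "turn": 0, "jaw": 255},
    {"dx": 0, "dy": 0, "dz": 11, "turn": 0, "jaw": 255},
    {"dx": 0, "dy": 0, "dz": 11.5, "turn": 0, "jaw": 255},
    {"dx": 0, "dy": 0, "dz": 11.5, "turn": 0, "jaw": 255},
  ],
)

```text
clock: 8.05
ee_pos: [0.5555, -0.1, 0.1277]
orientation: [0.0, 0.992, -0.127, -0.0]
force: [-0.2, -0.7, -1.8]
grip_width: 0.297
gripper_force: 59.3
```

>>> move_arm(
  rows=[
    {"dx": 0, "dy": 0, "dz": 0.3, "turn": 0, "jaw": 255},
    {"dx": 0, "dy": 0, "dz": 0.6, "turn": 0, "jaw": 255},
    {"dx": 0, "dy": 0, "dz": 1, "turn": 0, "jaw": 255},
    {"dx": 0, "dy": 0, "dz": 1.3, "turn": 0, "jaw": 255},
    {"dx": 0, "dy": 0, "dz": 1.6, "turn": 0, "jaw": 255},
    {"dx": 0, "dy": 0, "dz": 2, "turn": 0, "jaw": 255},
    {"dx": 0, "dy": 0, "dz": 2, "turn": 0, "jaw": 255},
    {"dx": 0, "dy": 0, "dz": 2, "turn": 0, "jaw": 255},
    {"dx": 0, "dy": 0, "dz": 2, "turn": 0, "jaw": 255},
    {"dx": 0, "dy": 0, "dz": 2, "turn": 0, "jaw": 255},
  ],
)

```text
clock: 8.88
ee_pos: [0.5556, -0.1, 0.1258]
orientation: [-0.0, 0.992, -0.127, -0.0]
force: [0.7, 1.0, -1.9]
grip_width: 0.3
gripper_force: 59.3
```

>>> move_arm(
  rows=[
    {"dx": 0, "dy": 0, "dz": 0.3, "turn": 0, "jaw": 255},
    {"dx": 0, "dy": 0, "dz": 0.6, "turn": 0, "jaw": 255},
    {"dx": 0, "dy": 0, "dz": 0.9, "turn": 0, "jaw": 255},
    {"dx": 0, "dy": 0, "dz": 1.2, "turn": 0, "jaw": 255},
    {"dx": 0, "dy": 0, "dz": 1.5, "turn": 0, "jaw": 255},
    {"dx": 0, "dy": 0, "dz": 1.5, "turn": 0, "jaw": 255},
    {"dx": 0, "dy": 0, "dz": 1.5, "turn": 0, "jaw": 255},
    {"dx": 0, "dy": 0, "dz": 1.5, "turn": 0, "jaw": 255},
    {"dx": 0, "dy": 0, "dz": 1.5, "turn": 0, "jaw": 255},
    {"dx": 0, "dy": 0, "dz": 1.5, "turn": 0, "jaw": 255},
  ],
)

```text
clock: 9.72
ee_pos: [0.5556, -0.1, 0.1243]
orientation: [0.0, 0.992, -0.127, -0.0]
force: [-0.1, 0.6, -0.8]
grip_width: 0.295
gripper_force: 59.3
```

>>> move_arm(
  rows=[
    {"dx": 0, "dy": 0, "dz": 0.2, "turn": 0, "jaw": 255},
    {"dx": 0, "dy": 0, "dz": 0.4, "turn": 0, "jaw": 255},
    {"dx": 0, "dy": 0, "dz": 0.6, "turn": 0, "jaw": 255},
    {"dx": 0, "dy": 0, "dz": 0.8, "turn": 0, "jaw": 255},
    {"dx": 0, "dy": 0, "dz": 1, "turn": 0, "jaw": 255},
    {"dx": 0, "dy": 0, "dz": 1, "turn": 0, "jaw": 255},
    {"dx": 0, "dy": 0, "dz": 1, "turn": 0, "jaw": 255},
    {"dx": 0, "dy": 0, "dz": 1, "turn": 0, "jaw": 255},
    {"dx": 0, "dy": 0, "dz": 1, "turn": 0, "jaw": 255},
    {"dx": 0, "dy": 0, "dz": 1, "turn": 0, "jaw": 255},
  ],
)

```text
clock: 10.55
ee_pos: [0.5556, -0.1, 0.1233]
orientation: [0.0, 0.992, -0.127, -0.0]
force: [0.5, 1.1, -2.0]
grip_width: 0.298
gripper_force: 59.3
```

>>> move_arm(
  rows=[
    {"dx": 0, "dy": 0, "dz": 0.3, "turn": 0, "jaw": 255},
    {"dx": 0, "dy": 0, "dz": 0.6, "turn": 0, "jaw": 255},
    {"dx": 0, "dy": 0, "dz": 0.9, "turn": 0, "jaw": 255},
    {"dx": 0, "dy": 0, "dz": 1.2, "turn": 0, "jaw": 255},
    {"dx": 0, "dy": 0, "dz": 1.5, "turn": 0, "jaw": 255},
    {"dx": 0, "dy": 0, "dz": 1.5, "turn": 0, "jaw": 255},
    {"dx": 0, "dy": 0, "dz": 1.5, "turn": 0, "jaw": 255},
    {"dx": 0, "dy": 0, "dz": 1.5, "turn": 0, "jaw": 255},
    {"dx": 0, "dy": 0, "dz": 1.5, "turn": 0, "jaw": 255},
    {"dx": 0, "dy": 0, "dz": 1.5, "turn": 0, "jaw": 255},
  ],
)

```text
clock: 11.38
ee_pos: [0.5556, -0.1, 0.1218]
orientation: [-0.0, 0.992, -0.127, 0.0]
force: [0.5, -0.4, -1.7]
grip_width: 0.298
gripper_force: 59.4
```

>>> move_arm(
  rows=[
    {"dx": 0, "dy": 0, "dz": 0.3, "turn": 0, "jaw": 255},
    {"dx": 0, "dy": 0, "dz": 0.6, "turn": 0, "jaw": 255},
    {"dx": 0, "dy": 0, "dz": 0.9, "turn": 0, "jaw": 255},
    {"dx": 0, "dy": 0, "dz": 1.2, "turn": 0, "jaw": 255},
    {"dx": 0, "dy": 0, "dz": 1.5, "turn": 0, "jaw": 255},
    {"dx": 0, "dy": 0, "dz": 1.5, "turn": 0, "jaw": 255},
    {"dx": 0, "dy": 0, "dz": 1.5, "turn": 0, "jaw": 255},
    {"dx": 0, "dy": 0, "dz": 1.5, "turn": 0, "jaw": 255},
    {"dx": 0, "dy": 0, "dz": 1.5, "turn": 0, "jaw": 255},
    {"dx": 0, "dy": 0, "dz": 1.5, "turn": 0, "jaw": 255},
  ],
)

```text
clock: 12.22
ee_pos: [0.5555, -0.1, 0.1202]
orientation: [0.0, 0.992, -0.127, -0.0]
force: [-0.2, 1.5, -1.7]
grip_width: 0.296
gripper_force: 59.3
```

The bit is now about 6 mm into the socket with no contact. Continuing down.

>>> move_arm(
  rows=[
    {"dx": 0, "dy": 0, "dz": 0.5, "turn": 0, "jaw": 255},
    {"dx": 0, "dy": 0, "dz": 1, "turn": 0, "jaw": 255},
    {"dx": 0, "dy": 0, "dz": 1.5, "turn": 0, "jaw": 255},
    {"dx": 0, "dy": 0, "dz": 2, "turn": 0, "jaw": 255},
    {"dx": 0, "dy": 0, "dz": 2.5, "turn": 0, "jaw": 255},
    {"dx": 0, "dy": 0, "dz": 3, "turn": 0, "jaw": 255},
    {"dx": 0, "dy": 0, "dz": 3.5, "turn": 0, "jaw": 255},
    {"dx": 0, "dy": 0, "dz": 4, "turn": 0, "jaw": 255},
    {"dx": 0, "dy": 0, "dz": 4, "turn": 0, "jaw": 255},
    {"dx": 0, "dy": 0, "dz": 4, "turn": 0, "jaw": 255},
  ],
)

```text
clock: 13.05
ee_pos: [0.5555, -0.1, 0.1162]
orientation: [-0.0, 0.992, -0.127, -0.0]
force: [0.1, 0.1, -1.4]
grip_width: 0.294
gripper_force: 59.3
```

>>> move_arm(
  rows=[
    {"dx": 0, "dy": 0, "dz": 0.5, "turn": 0, "jaw": 255},
    {"dx": 0, "dy": 0, "dz": 1, "turn": 0, "jaw": 255},
    {"dx": 0, "dy": 0, "dz": 1.5, "turn": 0, "jaw": 255},
    {"dx": 0, "dy": 0, "dz": 2, "turn": 0, "jaw": 255},
    {"dx": 0, "dy": 0, "dz": 2.5, "turn": 0, "jaw": 255},
    {"dx": 0, "dy": 0, "dz": 3, "turn": 0, "jaw": 255},
    {"dx": 0, "dy": 0, "dz": 3.5, "turn": 0, "jaw": 255},
    {"dx": 0, "dy": 0, "dz": 4, "turn": 0, "jaw": 255},
    {"dx": 0, "dy": 0, "dz": 4, "turn": 0, "jaw": 255},
    {"dx": 0, "dy": 0, "dz": 4, "turn": 0, "jaw": 255},
  ],
)

```text
clock: 13.88
ee_pos: [0.5555, -0.1, 0.1122]
orientation: [-0.0, 0.992, -0.127, -0.0]
force: [-0.7, 1.1, -2.1]
grip_width: 0.296
gripper_force: 59.3
```

>>> move_arm(
  rows=[
    {"dx": 0, "dy": 0, "dz": 0.5, "turn": 0, "jaw": 255},
    {"dx": 0, "dy": 0, "dz": 1, "turn": 0, "jaw": 255},
    {"dx": 0, "dy": 0, "dz": 1.5, "turn": 0, "jaw": 255},
    {"dx": 0, "dy": 0, "dz": 2, "turn": 0, "jaw": 255},
    {"dx": 0, "dy": 0, "dz": 2.5, "turn": 0, "jaw": 255},
    {"dx": 0, "dy": 0, "dz": 3, "turn": 0, "jaw": 255},
    {"dx": 0, "dy": 0, "dz": 3, "turn": 0, "jaw": 255},
    {"dx": 0, "dy": 0, "dz": 3, "turn": 0, "jaw": 255},
    {"dx": 0, "dy": 0, "dz": 3, "turn": 0, "jaw": 255},
    {"dx": 0, "dy": 0, "dz": 3, "turn": 0, "jaw": 255},
  ],
)

```text
clock: 14.72
ee_pos: [0.5555, -0.1, 0.1092]
orientation: [0.0, 0.992, -0.127, -0.0]
force: [1.6, 1.6, -2.2]
grip_width: 0.291
gripper_force: 59.3
```

>>> move_arm(
  rows=[
    {"dx": 0, "dy": 0, "dz": 0.2, "turn": 0, "jaw": 255},
    {"dx": 0, "dy": 0, "dz": 0.4, "turn": 0, "jaw": 255},
    {"dx": 0, "dy": 0, "dz": 0.6, "turn": 0, "jaw": 255},
    {"dx": 0, "dy": 0, "dz": 0.8, "turn": 0, "jaw": 255},
    {"dx": 0, "dy": 0, "dz": 0.8, "turn": 0, "jaw": 255},
    {"dx": 0, "dy": 0, "dz": 0.8, "turn": 0, "jaw": 255},
    {"dx": 0, "dy": 0, "dz": 0.8, "turn": 0, "jaw": 255},
    {"dx": 0, "dy": 0, "dz": 0.8, "turn": 0, "jaw": 255},
    {"dx": 0, "dy": 0, "dz": 0.8, "turn": 0, "jaw": 255},
    {"dx": 0, "dy": 0, "dz": 0.8, "turn": 0, "jaw": 255},
  ],
)

```text
clock: 15.55
ee_pos: [0.5556, -0.1, 0.1085]
orientation: [0.0, 0.992, -0.127, -0.0]
force: [0.5, 1.5, -1.8]
grip_width: 0.293
gripper_force: 59.4
```

Tip depth is about 22.5 mm with light forces, so the key is home (needs > 19 mm). The contact can't come before ~0.33 rad of screw turn. I'll turn in small steps about the key axis (about −2 mm in tool x), reading the averaged moment.

```bash
cat > m.py <<'E'
from h import *
np.set_printoptions(precision=3,suppress=True)
L=[]
for k in range(5):
    s=r.observe();L.append(np.r_[s['force'],s['moment']]);optics.capture('top')
L=np.array(L);M=Ro.from_quat(np.roll(s['orientation'],-1)).as_matrix()
f=L.mean(0);print('t',round(s['clock'],2),'Ftool',M.T@f[:3],'Mtool',M.T@f[3:],'sd',L.std(0)[[0,5]],'yaw',round(np.arctan2(M[1,0],M[0,0]),4),s['ee_pos'])
E
python3 m.py
```

```text
t 15.75 Ftool [-0.086 -0.978  1.686] Mtool [0.367 0.086 0.012] sd [0.181 0.01 ] yaw -0.2548 [ 0.556 -0.1    0.108]
```

>>> move_arm(
  rows=[
    {"dx": 0, "dy": 0.03, "dz": 0.1, "turn": 0.015, "jaw": 255},
    {"dx": 0, "dy": 0.06, "dz": 0.2, "turn": 0.03, "jaw": 255},
    {"dx": 0, "dy": 0.09, "dz": 0.3, "turn": 0.045, "jaw": 255},
    {"dx": 0, "dy": 0.12, "dz": 0.4, "turn": 0.06, "jaw": 255},
    {"dx": 0, "dy": 0.15, "dz": 0.5, "turn": 0.075, "jaw": 255},
    {"dx": 0, "dy": 0.18, "dz": 0.5, "turn": 0.09, "jaw": 255},
    {"dx": 0, "dy": 0.2, "dz": 0.5, "turn": 0.1, "jaw": 255},
    {"dx": 0, "dy": 0.2, "dz": 0.5, "turn": 0.1, "jaw": 255},
    {"dx": 0, "dy": 0.2, "dz": 0.5, "turn": 0.1, "jaw": 255},
    {"dx": 0, "dy": 0.2, "dz": 0.5, "turn": 0.1, "jaw": 255},
  ],
)

```text
clock: 16.63
ee_pos: [0.5557, -0.1001, 0.108]
orientation: [-0.0, 0.984, -0.176, 0.0]
force: [0.1, 2.6, -1.0]
grip_width: 0.298
gripper_force: 59.4
```

```bash
python3 m.py
```

```text
t 16.83 Ftool [ 0.327 -1.949  1.336] Mtool [0.722 0.278 0.001] sd [0.653 0.045] yaw -0.3547 [ 0.556 -0.1    0.108]
```

>>> move_arm(
  rows=[
    {"dx": 0, "dy": 0.03, "dz": 0, "turn": 0.015, "jaw": 255},
    {"dx": 0, "dy": 0.06, "dz": 0, "turn": 0.03, "jaw": 255},
    {"dx": 0, "dy": 0.09, "dz": 0, "turn": 0.045, "jaw": 255},
    {"dx": 0, "dy": 0.12, "dz": 0, "turn": 0.06, "jaw": 255},
    {"dx": 0, "dy": 0.15, "dz": 0, "turn": 0.075, "jaw": 255},
    {"dx": 0, "dy": 0.18, "dz": 0, "turn": 0.09, "jaw": 255},
    {"dx": 0, "dy": 0.2, "dz": 0, "turn": 0.1, "jaw": 255},
    {"dx": 0, "dy": 0.2, "dz": 0, "turn": 0.1, "jaw": 255},
    {"dx": 0, "dy": 0.2, "dz": 0, "turn": 0.1, "jaw": 255},
    {"dx": 0, "dy": 0.2, "dz": 0, "turn": 0.1, "jaw": 255},
  ],
)

```text
clock: 17.72
ee_pos: [0.5556, -0.1002, 0.108]
orientation: [-0.0, 0.974, -0.225, 0.0]
force: [2.7, 3.4, -1.7]
grip_width: 0.295
gripper_force: 59.4
```

```bash
python3 m.py
```

```text
t 17.92 Ftool [ 0.652 -4.367  1.879] Mtool [ 1.917  0.261 -0.075] sd [0.476 0.037] yaw -0.4547 [ 0.556 -0.1    0.108]
```

The drag shows (Mz −0.075) and the side force along y is growing, so I'll ease y back a little while turning.

>>> move_arm(
  rows=[
    {"dx": 0, "dy": -0.2, "dz": 0, "turn": 0, "jaw": 255},
    {"dx": 0, "dy": -0.4, "dz": 0, "turn": 0.015, "jaw": 255},
    {"dx": 0, "dy": -0.4, "dz": 0, "turn": 0.03, "jaw": 255},
    {"dx": 0, "dy": -0.4, "dz": 0, "turn": 0.045, "jaw": 255},
    {"dx": 0, "dy": -0.4, "dz": 0, "turn": 0.06, "jaw": 255},
    {"dx": 0, "dy": -0.4, "dz": 0, "turn": 0.075, "jaw": 255},
    {"dx": 0, "dy": -0.4, "dz": 0, "turn": 0.09, "jaw": 255},
    {"dx": 0, "dy": -0.4, "dz": 0, "turn": 0.1, "jaw": 255},
    {"dx": 0, "dy": -0.4, "dz": 0, "turn": 0.1, "jaw": 255},
    {"dx": 0, "dy": -0.4, "dz": 0, "turn": 0.1, "jaw": 255},
  ],
)

```text
clock: 18.8
ee_pos: [0.5555, -0.1002, 0.1079]
orientation: [0.0, 0.962, -0.274, -0.0]
force: [2.5, -0.0, -1.9]
grip_width: 0.297
gripper_force: 59.5
```

```bash
python3 m.py
```

```text
t 19.0 Ftool [ 1.881 -1.316  1.833] Mtool [ 0.495  0.76  -0.078] sd [0.29  0.016] yaw -0.5547 [ 0.556 -0.1    0.108]
```

>>> move_arm(
  rows=[
    {"dx": 0.1, "dy": -0.1, "dz": 0, "turn": 0.015, "jaw": 255},
    {"dx": 0.2, "dy": -0.1, "dz": 0, "turn": 0.03, "jaw": 255},
    {"dx": 0.2, "dy": -0.1, "dz": 0, "turn": 0.045, "jaw": 255},
    {"dx": 0.2, "dy": -0.1, "dz": 0, "turn": 0.06, "jaw": 255},
    {"dx": 0.2, "dy": -0.1, "dz": 0, "turn": 0.075, "jaw": 255},
    {"dx": 0.2, "dy": -0.1, "dz": 0, "turn": 0.09, "jaw": 255},
    {"dx": 0.2, "dy": -0.1, "dz": 0, "turn": 0.1, "jaw": 255},
    {"dx": 0.2, "dy": -0.1, "dz": 0, "turn": 0.1, "jaw": 255},
    {"dx": 0.2, "dy": -0.1, "dz": 0, "turn": 0.1, "jaw": 255},
    {"dx": 0.2, "dy": -0.1, "dz": 0, "turn": 0.1, "jaw": 255},
  ],
)

```text
clock: 19.88
ee_pos: [0.5555, -0.1002, 0.1079]
orientation: [0.0, 0.947, -0.322, -0.0]
force: [-0.1, -2.2, -1.2]
grip_width: 0.296
gripper_force: 59.5
```

```bash
python3 m.py
```

```text
t 20.08 Ftool [1.309 1.983 2.098] Mtool [-0.911  0.612 -0.07 ] sd [0.464 0.019] yaw -0.6548 [ 0.556 -0.1    0.108]
```

>>> move_arm(
  rows=[
    {"dx": 0.1, "dy": 0.2, "dz": 0.1, "turn": 0.015, "jaw": 255},
    {"dx": 0.1, "dy": 0.25, "dz": 0.1, "turn": 0.03, "jaw": 255},
    {"dx": 0.1, "dy": 0.25, "dz": 0.1, "turn": 0.045, "jaw": 255},
    {"dx": 0.1, "dy": 0.25, "dz": 0.1, "turn": 0.06, "jaw": 255},
    {"dx": 0.1, "dy": 0.25, "dz": 0.1, "turn": 0.075, "jaw": 255},
    {"dx": 0.1, "dy": 0.25, "dz": 0.1, "turn": 0.08, "jaw": 255},
    {"dx": 0.1, "dy": 0.25, "dz": 0.1, "turn": 0.08, "jaw": 255},
    {"dx": 0.1, "dy": 0.25, "dz": 0.1, "turn": 0.08, "jaw": 255},
    {"dx": 0.1, "dy": 0.25, "dz": 0.1, "turn": 0.08, "jaw": 255},
    {"dx": 0.1, "dy": 0.25, "dz": 0.1, "turn": 0.08, "jaw": 255},
  ],
)

```text
clock: 20.97
ee_pos: [0.5555, -0.1004, 0.1078]
orientation: [0.0, 0.933, -0.359, -0.0]
force: [-1.9, -2.0, -1.8]
grip_width: 0.298
gripper_force: 59.5
```

```bash
python3 m.py
```

```text
t 21.17 Ftool [0.29  3.49  2.309] Mtool [-1.401  0.167 -0.076] sd [0.658 0.036] yaw -0.7348 [ 0.556 -0.1    0.108]
```

>>> move_arm(
  rows=[
    {"dx": 0, "dy": 0.2, "dz": 0.1, "turn": 0.015, "jaw": 255},
    {"dx": 0, "dy": 0.4, "dz": 0.1, "turn": 0.03, "jaw": 255},
    {"dx": 0, "dy": 0.5, "dz": 0.1, "turn": 0.045, "jaw": 255},
    {"dx": 0, "dy": 0.5, "dz": 0.1, "turn": 0.06, "jaw": 255},
    {"dx": 0, "dy": 0.5, "dz": 0.1, "turn": 0.075, "jaw": 255},
    {"dx": 0, "dy": 0.5, "dz": 0.1, "turn": 0.08, "jaw": 255},
    {"dx": 0, "dy": 0.5, "dz": 0.1, "turn": 0.08, "jaw": 255},
    {"dx": 0, "dy": 0.5, "dz": 0.1, "turn": 0.08, "jaw": 255},
    {"dx": 0, "dy": 0.5, "dz": 0.1, "turn": 0.08, "jaw": 255},
    {"dx": 0, "dy": 0.5, "dz": 0.1, "turn": 0.08, "jaw": 255},
  ],
)

```text
clock: 22.05
ee_pos: [0.5554, -0.1006, 0.1077]
orientation: [-0.0, 0.918, -0.396, -0.0]
force: [-1.7, -1.6, -2.8]
grip_width: 0.296
gripper_force: 59.4
```

```bash
python3 m.py
```

```text
t 22.25 Ftool [-0.531  2.363  3.179] Mtool [-0.898 -0.171 -0.083] sd [0.22  0.032] yaw -0.8147 [ 0.555 -0.101  0.108]
```

>>> move_arm(
  rows=[
    {"dx": 0, "dy": 0.2, "dz": 0, "turn": 0.015, "jaw": 255},
    {"dx": 0, "dy": 0.4, "dz": 0, "turn": 0.03, "jaw": 255},
    {"dx": 0, "dy": 0.5, "dz": 0, "turn": 0.045, "jaw": 255},
    {"dx": 0, "dy": 0.5, "dz": 0, "turn": 0.06, "jaw": 255},
    {"dx": 0, "dy": 0.5, "dz": 0, "turn": 0.075, "jaw": 255},
    {"dx": 0, "dy": 0.5, "dz": 0, "turn": 0.08, "jaw": 255},
    {"dx": 0, "dy": 0.5, "dz": 0, "turn": 0.08, "jaw": 255},
    {"dx": 0, "dy": 0.5, "dz": 0, "turn": 0.08, "jaw": 255},
    {"dx": 0, "dy": 0.5, "dz": 0, "turn": 0.08, "jaw": 255},
    {"dx": 0, "dy": 0.5, "dz": 0, "turn": 0.08, "jaw": 255},
  ],
)

```text
clock: 23.13
ee_pos: [0.5552, -0.1009, 0.1078]
orientation: [-0.0, 0.902, -0.433, 0.0]
force: [-0.4, 0.2, -5.9]
grip_width: 0.297
gripper_force: 59.1
```

```bash
python3 m.py
```

```text
t 23.33 Ftool [-0.739 -0.44   6.395] Mtool [ 0.135 -0.335 -0.083] sd [0.247 0.011] yaw -0.8948 [ 0.555 -0.101  0.108]
```

The screw is drawing the key down as it sinks, so I'll follow with dz.

>>> move_arm(
  rows=[
    {"dx": 0, "dy": 0, "dz": 0.2, "turn": 0.015, "jaw": 255},
    {"dx": 0, "dy": 0.1, "dz": 0.3, "turn": 0.03, "jaw": 255},
    {"dx": 0, "dy": 0.15, "dz": 0.3, "turn": 0.045, "jaw": 255},
    {"dx": 0, "dy": 0.15, "dz": 0.3, "turn": 0.06, "jaw": 255},
    {"dx": 0, "dy": 0.15, "dz": 0.3, "turn": 0.075, "jaw": 255},
    {"dx": 0, "dy": 0.15, "dz": 0.3, "turn": 0.08, "jaw": 255},
    {"dx": 0, "dy": 0.15, "dz": 0.3, "turn": 0.08, "jaw": 255},
    {"dx": 0, "dy": 0.15, "dz": 0.3, "turn": 0.08, "jaw": 255},
    {"dx": 0, "dy": 0.15, "dz": 0.3, "turn": 0.08, "jaw": 255},
    {"dx": 0, "dy": 0.15, "dz": 0.3, "turn": 0.08, "jaw": 255},
  ],
)

```text
clock: 24.22
ee_pos: [0.555, -0.1011, 0.1076]
orientation: [0.0, 0.884, -0.468, 0.0]
force: [-0.8, 1.7, -2.3]
grip_width: 0.294
gripper_force: 59.4
```

```bash
python3 m.py
```

```text
t 24.42 Ftool [-1.558 -0.139  2.492] Mtool [-0.029 -0.644 -0.114] sd [0.249 0.015] yaw -0.9748 [ 0.555 -0.101  0.108]
```

>>> move_arm(
  rows=[
    {"dx": -0.1, "dy": 0.05, "dz": 0.1, "turn": 0.01, "jaw": 255},
    {"dx": -0.2, "dy": 0.1, "dz": 0.1, "turn": 0.02, "jaw": 255},
    {"dx": -0.2, "dy": 0.1, "dz": 0.1, "turn": 0.03, "jaw": 255},
    {"dx": -0.2, "dy": 0.1, "dz": 0.1, "turn": 0.04, "jaw": 255},
    {"dx": -0.2, "dy": 0.1, "dz": 0.1, "turn": 0.04, "jaw": 255},
    {"dx": -0.2, "dy": 0.1, "dz": 0.1, "turn": 0.04, "jaw": 255},
    {"dx": -0.2, "dy": 0.1, "dz": 0.1, "turn": 0.04, "jaw": 255},
    {"dx": -0.2, "dy": 0.1, "dz": 0.1, "turn": 0.04, "jaw": 255},
    {"dx": -0.2, "dy": 0.1, "dz": 0.1, "turn": 0.04, "jaw": 255},
    {"dx": -0.2, "dy": 0.1, "dz": 0.1, "turn": 0.04, "jaw": 255},
  ],
)

```text
clock: 25.3
ee_pos: [0.5548, -0.101, 0.1075]
orientation: [-0.0, 0.874, -0.486, 0.0]
force: [-1.5, -0.6, -1.9]
grip_width: 0.291
gripper_force: 59.8
```

```bash
python3 m.py; python3 m.py
```

```text
t 25.5 Ftool [-0.697  0.561  0.919] Mtool [-0.202 -0.162 -0.076] sd [0.424 0.037] yaw -1.0148 [ 0.555 -0.101  0.107]
t 25.75 Ftool [-0.673  0.427  0.618] Mtool [-0.246 -0.087 -0.059] sd [0.346 0.016] yaw -1.0148 [ 0.555 -0.101  0.107]
```

>>> move_arm(
  rows=[
    {"dx": 0, "dy": 0.05, "dz": 0.05, "turn": 0.015, "jaw": 255},
    {"dx": -0.05, "dy": 0.1, "dz": 0.05, "turn": 0.03, "jaw": 255},
    {"dx": -0.05, "dy": 0.15, "dz": 0.05, "turn": 0.045, "jaw": 255},
    {"dx": -0.05, "dy": 0.15, "dz": 0.05, "turn": 0.06, "jaw": 255},
    {"dx": -0.05, "dy": 0.15, "dz": 0.05, "turn": 0.06, "jaw": 255},
    {"dx": -0.05, "dy": 0.15, "dz": 0.05, "turn": 0.06, "jaw": 255},
    {"dx": -0.05, "dy": 0.15, "dz": 0.05, "turn": 0.06, "jaw": 255},
    {"dx": -0.05, "dy": 0.15, "dz": 0.05, "turn": 0.06, "jaw": 255},
    {"dx": -0.05, "dy": 0.15, "dz": 0.05, "turn": 0.06, "jaw": 255},
    {"dx": -0.05, "dy": 0.15, "dz": 0.05, "turn": 0.06, "jaw": 255},
  ],
)

```text
clock: 26.63
ee_pos: [0.5547, -0.101, 0.1074]
orientation: [-0.0, 0.859, -0.512, 0.0]
force: [-0.2, -0.2, -0.3]
grip_width: 0.294
gripper_force: 59.9
```

```bash
python3 m.py; python3 m.py
```

```text
t 26.83 Ftool [ 0.212  0.446 -0.215] Mtool [-0.172  0.12  -0.068] sd [0.162 0.032] yaw -1.0748 [ 0.555 -0.101  0.107]
t 27.08 Ftool [ 0.03   0.561 -0.158] Mtool [-0.174  0.176 -0.071] sd [0.767 0.008] yaw -1.0747 [ 0.555 -0.101  0.107]
```

>>> move_arm(
  rows=[
    {"dx": 0, "dy": 0.05, "dz": 0, "turn": 0.015, "jaw": 255},
    {"dx": 0, "dy": 0.1, "dz": 0, "turn": 0.03, "jaw": 255},
    {"dx": 0, "dy": 0.2, "dz": 0, "turn": 0.045, "jaw": 255},
    {"dx": 0, "dy": 0.2, "dz": 0, "turn": 0.06, "jaw": 255},
    {"dx": 0, "dy": 0.2, "dz": 0, "turn": 0.07, "jaw": 255},
    {"dx": 0, "dy": 0.2, "dz": 0, "turn": 0.07, "jaw": 255},
    {"dx": 0, "dy": 0.2, "dz": 0, "turn": 0.07, "jaw": 255},
    {"dx": 0, "dy": 0.2, "dz": 0, "turn": 0.07, "jaw": 255},
    {"dx": 0, "dy": 0.2, "dz": 0, "turn": 0.07, "jaw": 255},
    {"dx": 0, "dy": 0.2, "dz": 0, "turn": 0.07, "jaw": 255},
  ],
)

```text
clock: 27.97
ee_pos: [0.5545, -0.1011, 0.1073]
orientation: [-0.0, 0.841, -0.542, 0.0]
force: [0.2, -0.7, 0.3]
grip_width: 0.293
gripper_force: 60.0
```

```bash
python3 m.py; python3 m.py
```

```text
t 28.17 Ftool [ 0.208 -0.085  0.965] Mtool [ 0.1    0.222 -0.094] sd [0.395 0.04 ] yaw -1.1447 [ 0.554 -0.101  0.107]
t 28.42 Ftool [ 0.683 -0.141  0.62 ] Mtool [ 0.137  0.198 -0.126] sd [0.185 0.039] yaw -1.1448 [ 0.554 -0.101  0.107]
```

>>> move_arm(
  rows=[
    {"dx": 0, "dy": 0.05, "dz": 0.05, "turn": 0.01, "jaw": 255},
    {"dx": 0, "dy": 0.1, "dz": 0.05, "turn": 0.02, "jaw": 255},
    {"dx": 0, "dy": 0.1, "dz": 0.05, "turn": 0.03, "jaw": 255},
    {"dx": 0, "dy": 0.1, "dz": 0.05, "turn": 0.04, "jaw": 255},
    {"dx": 0, "dy": 0.1, "dz": 0.05, "turn": 0.05, "jaw": 255},
    {"dx": 0, "dy": 0.1, "dz": 0.05, "turn": 0.05, "jaw": 255},
    {"dx": 0, "dy": 0.1, "dz": 0.05, "turn": 0.05, "jaw": 255},
    {"dx": 0, "dy": 0.1, "dz": 0.05, "turn": 0.05, "jaw": 255},
    {"dx": 0, "dy": 0.1, "dz": 0.05, "turn": 0.05, "jaw": 255},
    {"dx": 0, "dy": 0.1, "dz": 0.05, "turn": 0.05, "jaw": 255},
  ],
)

```text
clock: 29.3
ee_pos: [0.5543, -0.1012, 0.1073]
orientation: [0.0, 0.827, -0.562, 0.0]
force: [-0.1, 0.1, -0.5]
grip_width: 0.295
gripper_force: 59.9
```

```bash
python3 m.py; python3 m.py
```

```text
t 29.5 Ftool [ 0.219 -0.48   0.456] Mtool [ 0.203  0.183 -0.154] sd [0.5  0.03] yaw -1.1948 [ 0.554 -0.101  0.107]
t 29.75 Ftool [0.474 0.081 0.253] Mtool [ 0.205  0.177 -0.137] sd [0.474 0.03 ] yaw -1.1948 [ 0.554 -0.101  0.107]
```

Torque is now rising as expected past contact: about 0.06 N m above drag, roughly 10 N. One small further step, then another reading.

>>> move_arm(
  rows=[
    {"dx": 0, "dy": 0, "dz": 0, "turn": 0.005, "jaw": 255},
    {"dx": 0, "dy": 0.05, "dz": 0, "turn": 0.01, "jaw": 255},
    {"dx": 0, "dy": 0.05, "dz": 0, "turn": 0.015, "jaw": 255},
    {"dx": 0, "dy": 0.05, "dz": 0, "turn": 0.02, "jaw": 255},
    {"dx": 0, "dy": 0.05, "dz": 0, "turn": 0.025, "jaw": 255},
    {"dx": 0, "dy": 0.05, "dz": 0, "turn": 0.025, "jaw": 255},
    {"dx": 0, "dy": 0.05, "dz": 0, "turn": 0.025, "jaw": 255},
    {"dx": 0, "dy": 0.05, "dz": 0, "turn": 0.025, "jaw": 255},
    {"dx": 0, "dy": 0.05, "dz": 0, "turn": 0.025, "jaw": 255},
    {"dx": 0, "dy": 0.05, "dz": 0, "turn": 0.025, "jaw": 255},
  ],
)

```text
clock: 30.63
ee_pos: [0.5543, -0.1012, 0.1073]
orientation: [0.0, 0.82, -0.573, -0.0]
force: [1.2, -0.5, -0.6]
grip_width: 0.298
gripper_force: 59.9
```

```bash
python3 m.py; python3 m.py;python3 m.py
```

```text
t 30.83 Ftool [ 0.284 -0.536  0.931] Mtool [ 0.175  0.185 -0.15 ] sd [0.501 0.028] yaw -1.2198 [ 0.554 -0.101  0.107]
t 31.08 Ftool [ 0.414 -0.537  1.097] Mtool [ 0.137  0.169 -0.15 ] sd [0.28  0.037] yaw -1.2198 [ 0.554 -0.101  0.107]
t 31.33 Ftool [ 0.214 -0.183  0.943] Mtool [ 0.144  0.158 -0.15 ] sd [0.241 0.022] yaw -1.2198 [ 0.554 -0.101  0.107]
```

Steady at 0.15 N m, which means about 10–12 N push, so snug. Releasing and backing up.

>>> move_arm(
  rows=[
    {"dx": 0, "dy": 0, "dz": 0, "turn": 0, "jaw": 170},
    {"dx": 0, "dy": 0, "dz": 0, "turn": 0, "jaw": 160},
    {"dx": 0, "dy": 0, "dz": 0, "turn": 0, "jaw": 150},
    {"dx": 0, "dy": 0, "dz": 0, "turn": 0, "jaw": 130},
    {"dx": 0, "dy": 0, "dz": 0, "turn": 0, "jaw": 100},
    {"dx": 0, "dy": 0, "dz": 0, "turn": 0, "jaw": 60},
    {"dx": 0, "dy": 0, "dz": 0, "turn": 0, "jaw": 30},
    {"dx": 0, "dy": 0, "dz": 0, "turn": 0, "jaw": 30},
    {"dx": 0, "dy": 0, "dz": 0, "turn": 0, "jaw": 30},
    {"dx": 0, "dy": 0, "dz": 0, "turn": 0, "jaw": 30},
  ],
)

```text
clock: 32.22
ee_pos: [0.5543, -0.1012, 0.1073]
orientation: [0.0, 0.82, -0.573, -0.0]
force: [-0.7, 0.5, -0.9]
grip_width: 0.88
gripper_force: 0.0
```

>>> move_arm(
  rows=[
    {"dx": 0, "dy": 0, "dz": -5, "turn": 0, "jaw": 30},
    {"dx": 0, "dy": 0, "dz": -15, "turn": 0, "jaw": 30},
    {"dx": 0, "dy": 0, "dz": -30, "turn": 0, "jaw": 30},
    {"dx": 0, "dy": 0, "dz": -50, "turn": 0, "jaw": 30},
    {"dx": 0, "dy": 0, "dz": -70, "turn": 0, "jaw": 30},
    {"dx": 0, "dy": 0, "dz": -90, "turn": 0, "jaw": 30},
    {"dx": 0, "dy": 0, "dz": -110, "turn": 0, "jaw": 30},
    {"dx": 0, "dy": 0, "dz": -120, "turn": 0, "jaw": 30},
    {"dx": 0, "dy": 0, "dz": -125, "turn": 0, "jaw": 30},
    {"dx": 0, "dy": 0, "dz": -125, "turn": 0, "jaw": 30},
  ],
)

```text
clock: 33.05
ee_pos: [0.5547, -0.1011, 0.2336]
orientation: [-0.001, 0.82, -0.573, 0.001]
force: [0.1, -0.2, -0.6]
grip_width: 0.882
gripper_force: 0.0
```

```bash
python3 - <<'E'
from h import *
a=snap('wrist','w6')['img'];b=snap('scene','s6')['img'];s=r.observe();print(s['ee_pos'],s['clock'],s['grip_width'])
b2=cv2.resize(b[130:250,170:300],(455,420),interpolation=cv2.INTER_CUBIC)
cv2.imwrite('pics/c6.png',cv2.resize(np.hstack([a,b2])[:,:,::-1],(790,327)))
E
```

```text
[ 0.55379052 -0.10109756  0.23147434] 33.15 0.8850407112297637
```

View pics/c6.png

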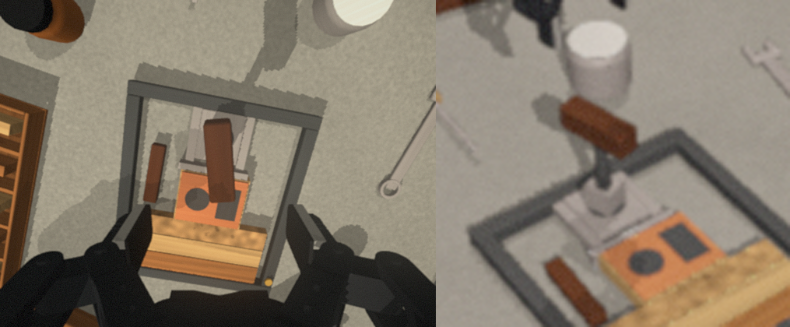

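The picture shows the key standing upright in the boss at scene-crop (603,150), with the jaw against the orange block and the block against the cork. The gripper is clear, so I'm handing in.

```bash
python3 -c "
from cell import r
print(r.job_done())"
```

```text
the job is handed in; nothing more can be done
None
```

The job is handed in: the key was seated at about 22.5 mm depth, turned clockwise to an estimated 10–12 N of push on the block (from wrist torque, not measured directly), and left standing upright in the screw with the gripper clear; no verdict came back.

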